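# Lay out a fittings order on the kitting mat

### The job

Lay out this order of pipe fittings on the white mat: stand the brass coupling in the middle of the blue spot with the steel ring centred on top of it and the orange cap centred on top of the ring, stand the grey aluminium coupling in the middle of the red spot, and lay the black nut flat on the mat exactly midway between the two spots. Everything keeps the way up it has now; leave the green coupling and the carton where they are.

Things in the scene. Friction and masses are not known exactly. Their poses are not given: they have to be found in the camera images.
- brass_coupling: Yellow brass pipe coupling, an upright round drum 50 mm in diameter and 60 mm tall with a shallow groove (44 mm diameter, 20 to 25 mm above the underside), flat top with a dark painted bore in the middle (solid, nothing goes in); about 0.35 kg. Loose. Origin: centre of its underside; z up along its axis.
- grey_coupling: Light grey aluminium pipe coupling, an upright round drum 52 mm in diameter and 45 mm tall with a shallow groove (46 mm diameter, 15 to 19 mm above the underside), flat top with a dark painted bore in the middle; about 0.18 kg. Loose. Origin: centre of its underside; z up along its axis.
- steel_ring: Bare steel flat ring lying flat, 54 mm outer diameter, 28 mm hole, 10 mm thick; about 0.09 kg. Loose. Grip it across its outside. Origin: centre of its underside (on the axis, in the hole); z up.
- orange_cap: Orange plastic cap, a plain round disc 48 mm in diameter and 20 mm tall, flat underside (does not plug into anything, it just lies on top), small white dot in the middle of the top; about 0.04 kg. Loose. Origin: centre of its underside; z up.
- black_nut: Black plastic hexagonal nut lying flat, 46 mm across the flats (53 mm across the corners), 20 mm tall, grey painted centre on top; about 0.06 kg. Loose. The flats face its own x axis and every 60 degrees from it. Origin: centre of its underside; z up.
- kit_mat: White plastic mat fixed to the bench, 100 mm along its x, 330 mm along its y, 3 mm thick, turned a little differently each time. The two spots lie on its long centre line, 125 mm either side of its middle (which colour is at which end changes). Origin: centre of its underside on the bench; its middle is the point midway between the spots; the mat's top is 3 mm above the origin.
- blue_spot: Blue round disc, 74 mm in diameter and 2 mm thick, fixed on the mat. Origin: centre of its underside, so its top is 2 mm above the origin (5 mm above the bench).
- red_spot: Red round disc, 74 mm in diameter and 2 mm thick, fixed on the mat. Origin: centre of its underside, so its top is 2 mm above the origin (5 mm above the bench).
- green_coupling: Bystander, not part of the order: green plastic coupling, an upright drum 46 mm in diameter and 50 mm tall, loose, standing among the parts. Must stay where it is. Origin: centre of its underside.
- carton: Bystander: closed brown cardboard carton with a white band, 70 mm (its x) by 90 mm (its y) by 50 mm tall, loose, standing to the left of the work as the robot sees it. Must stay where it is. Origin: centre of its underside.
Mind the look-alikes: they are no part of the job. Leave any pink or purple look-alike of the brass_coupling alone.

How it is judged:
At the end, for the whole second after the job is handed in: Brass coupling on the blue spot, grey on the red, each within 15 mm of its centre; ring on brass and cap on ring, each centred within 10 mm; nut flat on the mat within 15 mm of its middle. All upright (tilt under 0.12 rad), heights within 4 mm of resting there, at rest (horizontal distance between brass_coupling and blue_spot below 0.015 m and z of brass_coupling in the frame of blue_spot between -0.002 and 0.006 m and angle between each of brass_coupling, grey_coupling, steel_ring, orange_cap, black_nut's own z axis and vertical below 0.12 rad and linear speed of each of brass_coupling, grey_coupling, steel_ring, orange_cap, black_nut below 0.02 m/s and angular speed of each of brass_coupling, grey_coupling, steel_ring, orange_cap, black_nut below 0.2 rad/s and horizontal distance between grey_coupling and red_spot below 0.015 m and z of grey_coupling in the frame of red_spot between -0.002 and 0.006 m and horizontal distance between steel_ring and brass_coupling below 0.01 m and z of steel_ring in the frame of brass_coupling between 0.056 and 0.064 m and horizontal distance between orange_cap and steel_ring below 0.01 m and z of orange_cap in the frame of steel_ring between 0.006 and 0.014 m and horizontal distance between black_nut and kit_mat below 0.015 m and z of black_nut in the frame of kit_mat between -0.001 and 0.007 m); the robot touches nothing.
It fails at once if the green coupling is moved more than 15 mm or knocked over (distance of green_coupling from where it was at the start of the episode above 0.015 m or angle between green_coupling's own z axis and vertical above 0.3 rad).
It fails at once if the carton is moved more than 15 mm (distance of carton from where it was at the start of the episode above 0.015 m).
It also fails if it takes over 102 s, if anything falls off the work surface, if the arm or the gripper's body presses on something with over 40 N, if the wrist force passes 120 N, or if a joint passes its speed limit or range.

### The arm

A 7-joint arm with a two-finger parallel gripper is mounted at the origin on the work surface. World frame = base frame: x ahead of the robot, y to its left, z up, the work surface at z = 0. Lengths are in m, angles in rad, forces in N, time in s.
With the tool pointing down it reaches from about 0.425 to 0.925 m from the base axis. Payload 6.8 kg.
Tool frame: the origin (TCP) lies at the very end of the fingers, on their centre line; the grasp point (between the pads) lies bot.tcp_to_grasp behind it (bot.tcp_to_grasp is the distance from the TCP to the grasp point, in m); z points along the fingers, y is the line along which they close (so a half turn about z gives the same grasp; the last joint's range is limited). The gripper opens to 85 mm and grips with 20 to 120 N. Pads are 22 mm wide; open, the fingers measure 114 mm over their backs; the gripper's body (76 mm by 85 mm) begins 54 mm behind the grasp point. The pads swing forward as they close: fully open they stand 13 mm farther back than shut.
Start: joints at [-1.279, 0.477, 0.022, 1.555, -0.011, 1.109, -0.083], TCP at [0.263, 0.622, 0.231] pointing down, gripper open.
Joint ranges: [-2.96, 2.96], [-0.34, 2.1], [-1.41, 1.46], [0.24, 2.44], [-1.37, 4.51], [0.17, 1.92], [-2.96, 2.96]. Speed limits (rad/s): [2.39, 2.39, 3.14, 3.14, 3.14, 3.14, 3.14].

### API

Orientations are given as a unit quaternion [w, x, y, z].
In Python, from station import bot gives the robot as it stands.
- The arm moves only by the tool servo_tool, never from a script. Its argument "motion" is a list that holds one entry, the list of rows, each a list of 7 numbers: the shift along the tool's x, y, z in m, then the turn, a rotation vector about the tool's x, y, z in units of 5 degrees (1.0 is 5 degrees), then the opening, from 0 (shut) to 1 (fully open). A call has 1 to 20 rows; each row is the pose to reach, as a shift and turn from the pose commanded when the call began, along the tool's axes at that moment; what a row does not reach only later rows make up. A row lasts 1/12 s, in which the tool goes at most 41.7 mm and 7.16 degrees, less where a joint would pass 70% of its speed; a pose out of reach is approached as far as the arm can. A call with a gripper value outside its range is refused whole. The fingers move at their own pace and stop on an object; "grip_force" is the grip in N (left out, the last holds). Time passes only in rows, so rows that repeat a pose let the fingers close. It gives the time, the measured TCP pose, the force, the opening and the grip force at its end, in the units of the state.
- bot.get_obs(): the state, without advancing time (a new reading comes with each control period).
- bot.read_camera(name): name is "scene" or "top"; returns a dict with "img" (420x560x3 uint8, red, green, blue), "K" (3x3 intrinsics, pixels), "pose" (4x4, takes a point from camera to world coordinates). Camera axes: x right, y down, z forward; pixel columns grow to the right and rows downward; lengths in m; the calibration is good to about 2 mm. A picture is of the moment at which its call begins. There is no depth.
- bot.hand_in(): hands the job in; it is judged then, once.
The state is a dict: "t": time; "q": joint angles; "joint_vel": joint speeds; "joint_torque": joint torques, N m; "eef_pos": TCP position; "tool_rot": TCP orientation; "contact_force": force on the tool from outside, world axes, zero at the start; "torque": the same for the moment, N m; "gripper_width": opening from 0.0 (shut) to 1.0 (fully open); "grasp_force": force on a finger pad.
Only numpy, scipy, OpenCV 4.12 (cv2) and the standard library are available. Lean on these libraries where they do the work, as an engineer would, in place of code of your own. Each camera call takes 0.05 s, during which the arm holds its last target. There are 200 camera calls.

## Working session

There is one attempt and no reset: what is moved stays moved. The work goes in short steps, Python scripts to look and compute and a tool call to move; the robot and the scene stay as the last step left them, time stands still between calls to the robot, and variables do not carry over. Pictures are saved under pics/ and viewed, at most 14 in all, crops included, and the job is handed in when it is done.

Besides the shell and the picture viewer there is one more tool, called after "Call:" as a command line: name --argument value ..., lists and objects as JSON in quotes. servo_tool: Moves the arm, as the interface text tells. Its arguments: {"type":"object","properties":{"motion":{"type":"array"},"grip_force":{"type":"number"}},"required":["motion"]}

```bash
mkdir -p pics; ls; python3 - <<'E'
from station import bot
import cv2,numpy as np
o=bot.get_obs();print(o,bot.tcp_to_grasp)
for n in("top","scene"):
    c=bot.read_camera(n);cv2.imwrite(f"pics/{n}0.png",c["img"][:,:,::-1]);np.savez(f"{n}0.npz",**c);print(n,c["K"],c["pose"])
E
```

```text
pics
{'t': 0.0, 'q': array([-1.27909713,  0.4778326 ,  0.02230148,  1.55642807, -0.01145473,
        1.10933086, -0.08311164]), 'joint_vel': array([-0.00076964,  0.00016171, -0.00099302, -0.00064035, -0.00118875,
       -0.001759  ,  0.00085714]), 'joint_torque': array([-4.05402288e-04, -5.96438420e+01,  1.60739075e+00, -2.81201684e+01,
        1.23629623e-02,  9.10379458e-03, -1.72071748e-05]), 'eef_pos': array([0.2625059 , 0.62122166, 0.23031309]), 'tool_rot': array([-1.05095989e-04,  1.98539290e-01,  9.80092483e-01, -9.29612993e-04]), 'contact_force': array([ 0.23957366,  0.58579026, -0.01729301]), 'torque': array([-0.03235139, -0.02863242,  0.00468299]), 'grasp_force': 0.0, 'gripper_width': 0.9984026830580505} 0.0187
top [[480.21908838   0.         279.11964389]
 [  0.         480.21908838 207.27982672]
 [  0.           0.           1.        ]] [[ 0.08719777 -0.96871455  0.23235463  0.25678489]
 [-0.99618393 -0.08391213  0.0240069   0.04500494]
 [-0.00375846 -0.2335613  -0.97233482  1.15685014]
 [ 0.          0.          0.          1.        ]]
scene [[453.7130885    0.         282.45618407]
 [  0.         453.7130885  212.22428044]
 [  0.           0.           1.        ]] [[ 1.03669428e-01  6.84388879e-01 -7.21709437e-01  1.26439993e+00]
 [ 9.94611375e-01 -7.20118156e-02  7.45822408e-02 -1.47030315e-02]
 [-9.28350725e-04 -7.25552314e-01 -6.88166388e-01  7.62133701e-01]
 [ 0.00000000e+00  0.00000000e+00  0.00000000e+00  1.00000000e+00]]
```

View pics/top0.png

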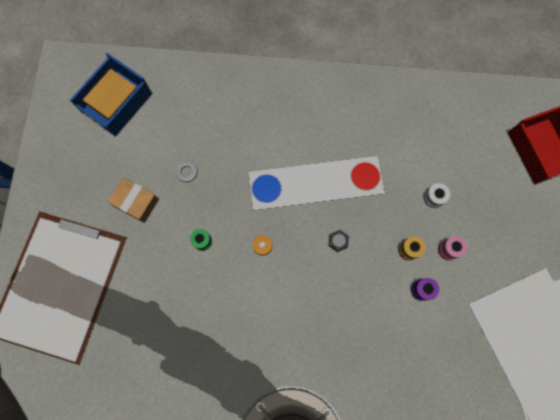

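View pics/scene0.png

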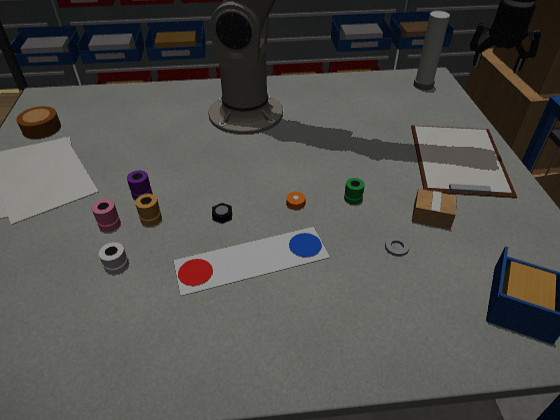

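Candidates (top view): the brass coupling is the yellow one at (414,247), with look-alikes pink at (455,247) and purple at (427,289). Grey coupling is at (438,194), ring (187,172), cap (262,245), nut (339,240), green (200,240), carton (133,200). I choose yellow for the brass. Next I'll check that in a crop and measure.

```bash
cat > h.py <<'E'
import numpy as np,cv2
from scipy.optimize import least_squares
def proj(c,P):
    T=np.linalg.inv(c["pose"]);p=np.asarray(P)@T[:3,:3].T+T[:3,3];p=p@c["K"].T;return p[:,:2]/p[:,2:]
def ray(c,uv,z):
    d=c["pose"][:3,:3]@np.linalg.solve(c["K"],[*uv,1]);o=c["pose"][:3,3];return o+d*(z-o[2])/d[2]
A=np.linspace(0,2*np.pi,48,endpoint=False)
def cen(poly):
    h=cv2.convexHull(np.float32(poly));m=cv2.moments(h);return np.array([m["m10"],m["m01"]])/m["m00"],m["m00"],h
def model(c,x,y,d,z0,z1):
    return cen(proj(c,[[x+d/2*np.cos(a),y+d/2*np.sin(a),z] for z in(z0,z1) for a in A]))
# colour tests on HSV
T={"brass":lambda h,s,v:(h>14)&(h<32)&(s>100)&(v>40),
"cap":lambda h,s,v:(h>5)&(h<20)&(s>150)&(v>80),
"green":lambda h,s,v:(h>45)&(h<80)&(s>100),
"blue":lambda h,s,v:(h>105)&(h<125)&(s>150)&(v>60),
"red":lambda h,s,v:((h<5)|(h>174))&(s>150)&(v>60),
"pink":lambda h,s,v:(h>160)&(h<178)&(s>60)&(v>60),
"grey":lambda h,s,v:(v>125),
"ring":lambda h,s,v:(v>118),
"nut":lambda h,s,v:(v<62)}
def blob(c,name,seed,r=26):
    hsv=cv2.cvtColor(c["img"],cv2.COLOR_RGB2HSV);h,s,v=[hsv[...,i].astype(int) for i in range(3)]
    m=T[name](h,s,v).astype(np.uint8);w=np.zeros_like(m);cv2.circle(w,tuple(int(round(t)) for t in seed),r,1,-1);m&=w
    n,l,st,ce=cv2.connectedComponentsWithStats(m);k=1+np.argmax(st[1:,4]);
    ct=max(cv2.findContours((l==k).astype(np.uint8),0,1)[0],key=cv2.contourArea)
    q,a,hh=cen(ct[:,0].astype(np.float32));return q,a,hh
def loc(cams,name,seeds,d,z0,z1,r=26):
    B=[blob(c,name,s,r) for c,s in zip(cams,seeds)]
    f=lambda p:np.concatenate([model(c,*p,d,z0,z1)[0]-b[0] for c,b in zip(cams,B)])
    p0=ray(cams[0],B[0][0],(z0+z1)/2)[:2];R=least_squares(f,p0)
    print(name,R.x.round(4),"res px",R.fun.round(1),"area meas/model",[ (int(b[1]),int(model(c,*R.x,d,z0,z1)[1])) for c,b in zip(cams,B)],"reach",np.hypot(*R.x).round(3));return R.x
OBJ={"brass":((414,247),(148,208),.05,0,.06),"grey":((438,194),(113,256),.052,0,.045),"ring":((187,172),(397,247),.054,0,.01),"cap":((262,245),(296,200),.048,0,.02),"nut":((339,240),(222,212),.050,0,.02),"green":((200,240),(354,190),.046,0,.05),"blue":((267,188),(305,245),.074,.005,.005),"red":((365,176),(195,271),.074,.005,.005),"pink":((455,247),(105,214),.05,0,.06)}
E
python3 - <<'E'
from h import *
C=[dict(np.load(f"{n}0.npz")) for n in("top","scene")]
for k,o in OBJ.items():loc(C,k,o[:2],*o[2:])
im=[cv2.resize(C[0]["img"][a:a+90,b:b+120],None,fx=3.3,fy=3.3,interpolation=2) for a,b in((160,375),(200,290))]
im+=[cv2.resize(C[1]["img"][a:a+90,b:b+120],None,fx=3.3,fy=3.3,interpolation=2) for a,b in((180,75),(190,190))]
cv2.imwrite("pics/crop0.png",np.vstack([np.hstack(im[:2]),np.hstack(im[2:])])[:,:,::-1])
E
```

```text
brass [ 0.4545 -0.2486] res px [0.6 0.2 0.7 0.3] area meas/model [(450, 517), (604, 664)] reach 0.518
grey [ 0.5843 -0.3124] res px [0.9 4.  1.7 4.4] area meas/model [(2092, 509), (316, 727)] reach 0.663Traceback (most recent call last):
  File "<stdin>", line 3, in <module>
  File "h.py", line 29, in loc
    B=[blob(c,name,s,r) for c,s in zip(cams,seeds)]
       ~~~~^^^^^^^^^^^^
  File "h.py", line 25, in blob
    n,l,st,ce=cv2.connectedComponentsWithStats(m);k=1+np.argmax(st[1:,4]);
                                                      ~~~~~~~~~^^^^^^^^^^
    return _wrapfunc(a, 'argmax', axis=axis, out=out, **kwds)
    return bound(*args, **kwds)
ValueError: attempt to get argmax of an empty sequence
```

```bash
python3 - <<'E'
s=open("h.py").read()
s=s.replace('(v>125)','(v>B+40)').replace('(v>118)','(v>B+18)').replace('(v<62)','(v<B-30)').replace('lambda h,s,v:','lambda h,s,v,B:')
s=s.replace('m=T[name](h,s,v).astype(np.uint8);w=np.zeros_like(m);','w=np.zeros(v.shape,np.uint8);').replace(',1,-1);m&=w',',1,-1);m=T[name](h,s,v,np.median(v[w>0])).astype(np.uint8)&w')
open("h.py","w").write(s)
E
python3 - <<'E'
from h import *
C=[dict(np.load(f"{n}0.npz")) for n in("top","scene")]
im=[cv2.resize(C[0]["img"][a:a+90,b:b+120],None,fx=3.3,fy=3.3,interpolation=2) for a,b in((160,375),(200,290))]
im+=[cv2.resize(C[1]["img"][a:a+90,b:b+120],None,fx=3.3,fy=3.3,interpolation=2) for a,b in((180,75),(190,190))]
cv2.imwrite("pics/crop0.png",np.vstack([np.hstack(im[:2]),np.hstack(im[2:])])[:,:,::-1])
for k,o in OBJ.items():loc(C,k,o[:2],*o[2:],r=40 if k in("blue","red") else 26)
E
```

```text
brass [ 0.4545 -0.2486] res px [0.6 0.2 0.7 0.3] area meas/model [(450, 517), (604, 664)] reach 0.518
grey [ 0.5761 -0.3164] res px [-0.1  1.8  0.3  1.7] area meas/model [(23, 510), (282, 720)] reach 0.657Traceback (most recent call last):
  File "<stdin>", line 6, in <module>
  File "h.py", line 29, in loc
    B=[blob(c,name,s,r) for c,s in zip(cams,seeds)]
       ~~~~^^^^^^^^^^^^
  File "h.py", line 25, in blob
    n,l,st,ce=cv2.connectedComponentsWithStats(m);k=1+np.argmax(st[1:,4]);
                                                      ~~~~~~~~~^^^^^^^^^^
    return _wrapfunc(a, 'argmax', axis=axis, out=out, **kwds)
    return bound(*args, **kwds)
ValueError: attempt to get argmax of an empty sequence
```

View pics/crop0.png

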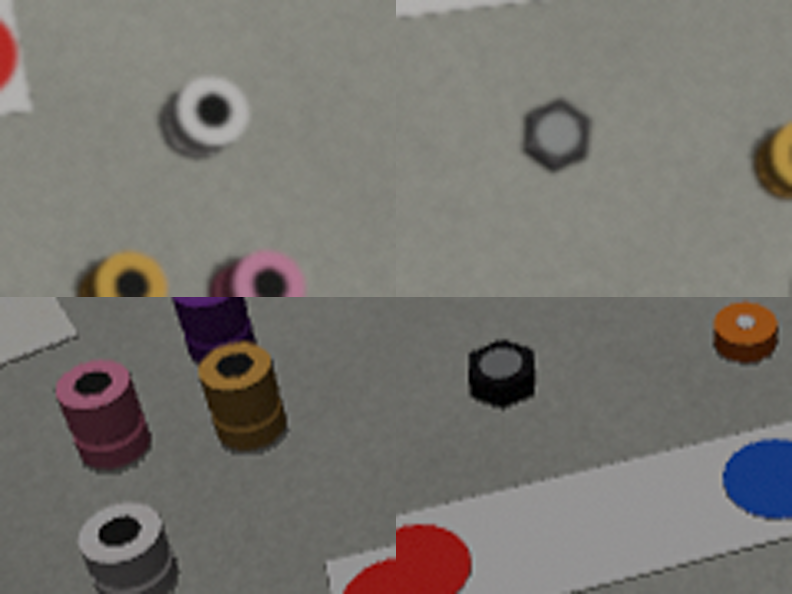

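The crop shows the yellow drum, with its bore at about (415,246) in the top view. It is distinct from pink and purple, and purple stands right behind it. Next I'll refine with the painted centres.

```bash
cat >> h.py <<'E'
def spot(c,seed,dark=True,r=9):
    # Otsu within a small window, centroid of the component nearest the seed
    v=cv2.cvtColor(c["img"],cv2.COLOR_RGB2HSV)[...,2];x,y=[int(round(t)) for t in seed];p=cv2.resize(v[y-r:y+r+1,x-r:x+r+1],None,fx=4,fy=4,interpolation=2)
    _,m=cv2.threshold(p,0,255,(cv2.THRESH_BINARY_INV if dark else 0)+cv2.THRESH_OTSU)
    n,l,st,ce=cv2.connectedComponentsWithStats(m);k=1+np.argmin(np.hypot(*(ce[1:]-p.shape[0]/2).T)+100*(st[1:,4]<40));return (ce[k]+.5)/4-.5+[x-r,y-r],st[k,4]/16
def two(cams,uvs,z):
    f=lambda p:np.concatenate([proj(c,[[*p,z]])[0]-u for c,u in zip(cams,uvs)]);R=least_squares(f,ray(cams[0],uvs[0],z)[:2]);return R.x,R.fun
E
python3 - <<'E'
from h import *
C=[dict(np.load(f"{n}0.npz")) for n in("top","scene")]
for k in("brass","cap","green","blue","red","pink"):
    o=OBJ[k];loc(C,k,o[:2],*o[2:],r=40 if k in("blue","red") else 20)
for k,a,b,z,dk,r in(("brass",(415,246),(146,200),.06,1,7),("grey",(439.5,193),(111,251),.045,1,7),("nut",(339,241),(222,210),.02,0,5),("ring",(187,172),(397,247),.01,1,6),("green",(200,239),(354,184),.05,1,6),("cap",(262,244),(296,198),.02,0,5)):
    s=[spot(c,u,dk,r) for c,u in zip(C,(a,b))];x,f=two(C,[t[0] for t in s],z);print(k,x.round(4),f.round(1),[(t[0].round(1),t[1]) for t in s])
im=[cv2.resize(C[0]["img"][150:200,160:220],None,fx=6,fy=6,interpolation=0),cv2.resize(C[1]["img"][225:275,367:427],None,fx=6,fy=6,interpolation=0)]
cv2.imwrite("pics/crop1.png",np.hstack(im)[:,:,::-1])
# nut hexagon outline angle
c=C[0];v=cv2.cvtColor(c["img"],cv2.COLOR_RGB2GRAY)
p=v[225:257,323:355];m=cv2.absdiff(p,np.full_like(p,int(np.median(p))));
ct=max(cv2.findContours((p<np.median(p)-25).astype(np.uint8),0,1)[0],key=cv2.contourArea)[:,0]+[323,225]
W=np.array([ray(c,u,.018)[:2] for u in ct]);x=W-W.mean(0)
best=max(np.linspace(0,60,61),key=lambda d:-np.max([x@[np.cos(np.radians(d+60*i)),np.sin(np.radians(d+60*i))] for i in range(6)],axis=1).sum())
print("nut flat normal deg",best,W.mean(0),[np.round(np.ptp(x@[np.cos(np.radians(best+60*i)),np.sin(np.radians(best+60*i))]),4) for i in range(3)])
E
```

```text
brass [ 0.4545 -0.2486] res px [0.6 0.2 0.7 0.3] area meas/model [(450, 517), (604, 664)] reach 0.518
cap [0.4324 0.1051] res px [0.4 0.8 0.5 1.4] area meas/model [(262, 334), (174, 311)] reach 0.445
green [0.4326 0.2514] res px [ 0.7  0.1  0.9 -0.1] area meas/model [(304, 383), (422, 463)] reach 0.5
blue [0.5791 0.1081] res px [ 0.8 -0.2  0.6 -0.5] area meas/model [(546, 665), (568, 621)] reach 0.589
red [ 0.6329 -0.1357] res px [ 0.7 -0.3  0.8 -0.4] area meas/model [(535, 654), (684, 738)] reach 0.647
pink [ 0.4542 -0.3479] res px [2.3 3.9 2.8 6.3] area meas/model [(485, 561), (239, 695)] reach 0.572
brass [ 0.4544 -0.248 ] [ 0.7 -0.2  0.7 -0.1] [(array([414.5, 246.2]), np.float64(79.8125)), (array([145.6, 200.2]), np.float64(63.625))]
grey [ 0.5912 -0.3082] [ 0.8 -0.2  0.6 -0.1] [(array([439.2, 193. ]), np.float64(79.5)), (array([110.7, 250.6]), np.float64(87.4375))]
nut [ 0.4602 -0.0772] [ 0.3 -0.3  0.3 -0.4] [(array([338.8, 240.4]), np.float64(103.0625)), (array([221.7, 209.6]), np.float64(84.5))]
ring [0.6066 0.3157] [1.3 2.  1.4 1.5] [(array([184.1, 167.9]), np.float64(26.1875)), (array([397.5, 242.7]), np.float64(35.375))]
green [0.432  0.2509] [ 0.6 -0.1  0.6 -0.4] [(array([199.1, 237.9]), np.float64(65.875)), (array([354.8, 183.2]), np.float64(45.5))]
cap [0.4361 0.1055] [ 0.5 -0.3  0.4 -0.6] [(array([261.8, 243.8]), np.float64(105.6875)), (array([296. , 197.7]), np.float64(108.5))]
nut flat normal deg 31.0 [ 0.45970596 -0.07518863] [np.float64(0.0492), np.float64(0.0484), np.float64(0.0511)]
```

View pics/crop1.png

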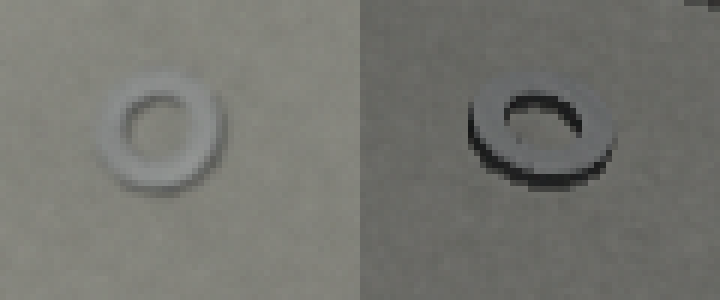

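Everything fits the given sizes: the spots are 0.2497 m apart and each fit is within about 1 px. Ring face centres are about (186.4,171.3) in the top view and (396.8,244.8) in the scene view. I'll write a move calculator and start with the nut.

```bash
cat > go.py <<'E'
from station import bot
import numpy as np,sys
from scipy.spatial.transform import Rotation as R
o=bot.get_obs();w,x,y,z=o["tool_rot"];T=R.from_quat([x,y,z,w])
def g(X,Y,Z,yaw):  # yaw: world angle of tool y (deg, mod 180), tool down
    best=None
    for k in(0,180):
        a=np.radians(yaw+k);ty=np.array([np.cos(a),np.sin(a),0]);tz=np.array([0,0,-1.]);tx=np.cross(ty,tz)
        r=(T.inv()*R.from_matrix(np.c_[tx,ty,tz])).as_rotvec()
        if best is None or np.linalg.norm(r)<np.linalg.norm(best):best=r
    print((X,Y,Z,yaw),"shift",T.inv().apply(np.array([X,Y,Z])-o["eef_pos"]).round(4),"turn",(np.degrees(best)/5).round(2))
print("t",round(o["t"],2),"pos",o["eef_pos"].round(4),"yaw",np.degrees(np.arctan2(*T.as_matrix()[[1,0],1])).round(1),"q",o["q"].round(2),"F",o["contact_force"].round(1),"w",round(o["gripper_width"],3),"gf",round(o["grasp_force"],1))
for s in sys.argv[1:]:g(*map(float,s.split(",")))
E
python3 go.py .56,.15,.2,91 .46,-.0772,.1,91 .46,-.0772,.01,91
python3 - <<'E'
from h import *
C=[dict(np.load(f"{n}0.npz")) for n in("top","scene")]
print(two(C,[(186.4,171.3),(396.8,244.8)],.01), [ray(C[0],u,.06).round(3) for u in((456.8,247),(428,289))])
E
```

```text
t 0.1 pos [0.2626 0.6213 0.2304] yaw 67.1 q [-1.28  0.48  0.02  1.56 -0.01  1.11 -0.08] F [-0.2 -0.9  0.1] w 1.0 gf 0.0
(0.56, 0.15, 0.2, 91.0) shift [-0.4574 -0.3183  0.031 ] turn [-0.02 -0.   -4.78]
(0.46, -0.0772, 0.1, 91.0) shift [-0.4537 -0.5663  0.1314] turn [-0.02 -0.   -4.78]
(0.46, -0.0772, 0.01, 91.0) shift [-0.4537 -0.5661  0.2214] turn [-0.02 -0.   -4.78]
(array([0.60498   , 0.31180591]), array([ 0.42027572, -0.69448903,  0.25342062, -0.97165411])) [array([ 0.461, -0.343,  0.06 ]), array([ 0.359, -0.279,  0.06 ])]
```

Call:
servo_tool --motion '[[[-0.457, -0.318, 0.03, 0, 0, -4.78, 0.85], [-0.457, -0.318, 0.03, 0, 0, -4.78, 0.85], [-0.457, -0.318, 0.03, 0, 0, -4.78, 0.85], [-0.457, -0.318, 0.03, 0, 0, -4.78, 0.85], [-0.457, -0.318, 0.03, 0, 0, -4.78, 0.85], [-0.457, -0.318, 0.03, 0, 0, -4.78, 0.85], [-0.457, -0.318, 0.03, 0, 0, -4.78, 0.85], [-0.457, -0.318, 0.03, 0, 0, -4.78, 0.85], [-0.457, -0.318, 0.03, 0, 0, -4.78, 0.85], [-0.457, -0.318, 0.03, 0, 0, -4.78, 0.85], [-0.457, -0.318, 0.03, 0, 0, -4.78, 0.85], [-0.457, -0.318, 0.03, 0, 0, -4.78, 0.85], [-0.457, -0.318, 0.03, 0, 0, -4.78, 0.85], [-0.457, -0.318, 0.03, 0, 0, -4.78, 0.85], [-0.457, -0.318, 0.03, 0, 0, -4.78, 0.85]]]'

```text
t: 1.35
eef_pos: [0.562, 0.1448, 0.2008]
tool_rot: [0.0, -0.004, 1.0, -0.001]
contact_force: [0.1, 0.2, 0.8]
gripper_width: 0.846
grasp_force: 0.0
```

```bash
python3 go.py .46,-.0772,.1,91 .46,-.0772,.012,91
```

```text
t 1.35 pos [0.562  0.1448 0.2008] yaw 90.5 q [-0.46  0.35  0.13  1.83 -0.05  0.97  1.27] F [0.1 0.2 0.8] w 0.846 gf 0.0
(0.46, -0.0772, 0.1, 91.0) shift [ 0.1039 -0.2208  0.1014] turn [-0.03  0.   -0.1 ]
(0.46, -0.0772, 0.012, 91.0) shift [ 0.1039 -0.2205  0.1894] turn [-0.03  0.   -0.1 ]
```

Call:
servo_tool --motion '[[[0.104, -0.221, 0.11, 0, 0, -0.1, 0.85], [0.104, -0.221, 0.11, 0, 0, -0.1, 0.85], [0.104, -0.221, 0.11, 0, 0, -0.1, 0.85], [0.104, -0.221, 0.11, 0, 0, -0.1, 0.85], [0.104, -0.221, 0.11, 0, 0, -0.1, 0.85], [0.104, -0.221, 0.11, 0, 0, -0.1, 0.85], [0.104, -0.221, 0.11, 0, 0, -0.1, 0.85], [0.104, -0.221, 0.11, 0, 0, -0.1, 0.85], [0.104, -0.221, 0.11, 0, 0, -0.1, 0.85], [0.104, -0.221, 0.11, 0, 0, -0.1, 0.85], [0.104, -0.221, 0.11, 0, 0, -0.1, 0.85]]]'

```text
t: 2.27
eef_pos: [0.461, -0.07, 0.0918]
tool_rot: [0.001, -0.014, 1.0, 0.0]
contact_force: [-0.2, 0.1, -0.1]
gripper_width: 0.852
grasp_force: 0.0
```

```bash
python3 go.py .46,-.0772,.006,91
```

```text
t 2.27 pos [ 0.461  -0.07    0.0918] yaw 91.7 q [-0.12  0.34  0.17  2.17 -0.09  0.63  1.71] F [-0.2  0.1 -0.1] w 0.852 gf 0.0
(0.46, -0.0772, 0.006, 91.0) shift [ 0.0014 -0.0072  0.0858] turn [0.01 0.02 0.13]
```

Call:
servo_tool --motion '[[[0.001, -0.007, 0.03, 0, 0, 0, 0.8], [0.001, -0.007, 0.05, 0, 0, 0, 0.8], [0.001, -0.007, 0.07, 0, 0, 0, 0.8], [0.001, -0.007, 0.08, 0, 0, 0, 0.8], [0.001, -0.007, 0.086, 0, 0, 0, 0.8], [0.001, -0.007, 0.086, 0, 0, 0, 0.8], [0.001, -0.007, 0.086, 0, 0, 0, 0.8]]]' --grip_force 30

```text
t: 2.85
eef_pos: [0.4596, -0.0784, 0.0058]
tool_rot: [0.0, -0.013, 1.0, 0.0]
contact_force: [-0.8, 0.5, -0.1]
gripper_width: 0.8
grasp_force: 0.0
```

```bash
python3 - <<'E'
from station import bot
import cv2,numpy as np
from h import *
C=[bot.read_camera(n) for n in("top","scene")]
print([proj(c,[[.46,-.077,.02]])[0].round() for c in C])
ims=[]
for c in C:
    u,v=proj(c,[[.46,-.077,.03]])[0].astype(int);ims.append(cv2.resize(c["img"][v-40:v+40,u-40:u+40],None,fx=5,fy=5,interpolation=2))
cv2.imwrite("pics/nut1.png",np.hstack(ims)[:,:,::-1])
E
python3 go.py
```

```text
[array([339., 240.]), array([222., 209.])]
t 2.95 pos [ 0.4598 -0.0786  0.0062] yaw 91.5 q [-0.07  0.51  0.12  2.21 -0.14  0.43  1.77] F [ 1.5 -0.   0.8] w 0.801 gf 0.0
```

View pics/nut1.png

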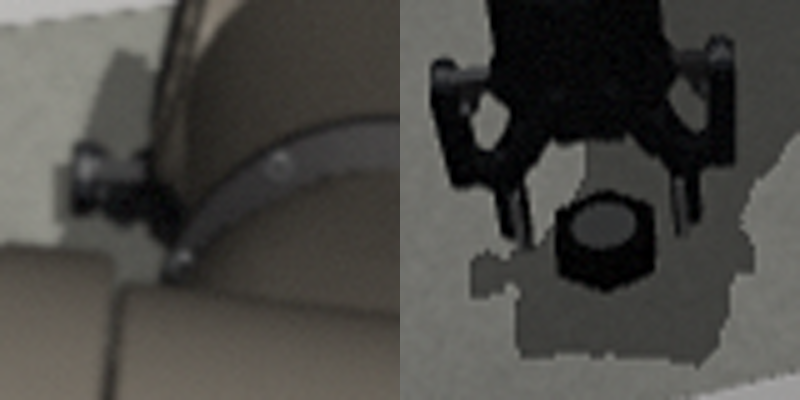

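Scene crop: the fingers straddle the nut (its top is at the predicted (222,209)), with the tips about 10 mm above the bench. I'll go down 4 mm, close and lift.

Call:
servo_tool --motion '[[[0, 0, 0.004, 0, 0, 0, 0.8], [0, 0, 0.004, 0, 0, 0, 0.3], [0, 0, 0.004, 0, 0, 0, 0.3], [0, 0, 0.004, 0, 0, 0, 0.3], [0, 0, 0.004, 0, 0, 0, 0.3], [0, 0, 0.004, 0, 0, 0, 0.3], [0, 0, 0.004, 0, 0, 0, 0.3], [0, 0, 0.004, 0, 0, 0, 0.3], [0, 0, -0.02, 0, 0, 0, 0.3], [0, 0, -0.05, 0, 0, 0, 0.3], [0, 0, -0.08, 0, 0, 0, 0.3], [0, 0, -0.08, 0, 0, 0, 0.3]]]' --grip_force 35

```text
t: 3.95
eef_pos: [0.462, -0.0793, 0.0898]
tool_rot: [0.004, -0.013, 1.0, -0.0]
contact_force: [1.4, -0.3, -0.5]
gripper_width: 0.531
grasp_force: 36.5
```

```bash
python3 go.py .606,-.0138,.085,60 .606,-.0138,.085,90 
```

```text
t 3.95 pos [ 0.462  -0.0793  0.0898] yaw 91.5 q [-0.11  0.35  0.17  2.17 -0.1   0.62  1.73] F [ 1.4 -0.3 -0.5] w 0.531 gf 36.5
(0.606, -0.0138, 0.085, 60.0) shift [-0.1456  0.0619  0.0059] turn [0.02 0.09 6.29]
(0.606, -0.0138, 0.085, 90.0) shift [-0.1456  0.0619  0.0059] turn [-0.    0.09  0.29]
```

Call:
servo_tool --motion '[[[-0.145, 0.062, 0.03, 0, 0, 0.3, 0.3], [-0.145, 0.062, 0.03, 0, 0, 0.3, 0.3], [-0.145, 0.062, 0.03, 0, 0, 0.3, 0.3], [-0.145, 0.062, 0.03, 0, 0, 0.3, 0.3], [-0.145, 0.062, 0.05, 0, 0, 0.3, 0.3], [-0.145, 0.062, 0.05, 0, 0, 0.3, 0.3], [-0.145, 0.062, 0.05, 0, 0, 0.3, 0.3], [-0.145, 0.062, 0.05, 0, 0, 0.3, 0.3]]]'

```text
t: 4.62
eef_pos: [0.6014, -0.0139, 0.0353]
tool_rot: [-0.001, 0.001, 1.0, -0.0]
contact_force: [0.5, -0.3, -0.6]
gripper_width: 0.535
grasp_force: 36.5
```

```bash
python3 go.py .606,-.0138,.005,90 
```

```text
t 4.62 pos [ 0.6014 -0.0139  0.0353] yaw 89.9 q [-0.2   0.61  0.15  1.88 -0.14  0.66  1.61] F [ 0.5 -0.3 -0.6] w 0.535 gf 36.5
(0.606, -0.0138, 0.005, 90.0) shift [-0.0046  0.0001  0.0303] turn [-0.01 -0.01 -0.01]
```

Call:
servo_tool --motion '[[[-0.005, 0, 0.015, 0, 0, 0, 0.3], [-0.005, 0, 0.025, 0, 0, 0, 0.3], [-0.005, 0, 0.03, 0, 0, 0, 0.3], [-0.005, 0, 0.03, 0, 0, 0, 0.3], [-0.005, 0, 0.03, 0, 0, 0, 0.3], [-0.005, 0, 0.03, 0, 0, 0, 0.8], [-0.005, 0, 0.03, 0, 0, 0, 0.8], [-0.005, 0, 0.03, 0, 0, 0, 0.8], [-0.005, 0, 0.03, 0, 0, 0, 0.8], [-0.005, 0, 0.03, 0, 0, 0, 0.8], [-0.005, 0, 0, 0, 0, 0, 0.8], [-0.005, 0, -0.04, 0, 0, 0, 0.8], [-0.005, 0, -0.08, 0, 0, 0, 0.8], [-0.005, 0, -0.11, 0, 0, 0, 0.8], [-0.005, 0, -0.11, 0, 0, 0, 0.8]]]'

```text
t: 5.87
eef_pos: [0.6115, -0.0132, 0.1523]
tool_rot: [0.006, 0.0, 1.0, 0.001]
contact_force: [1.1, -0.1, 0.9]
gripper_width: 0.801
grasp_force: 0.0
```

```bash
python3 go.py .5912,-.3082,.1,60 .5912,-.3082,.1,90
```

```text
t 5.87 pos [ 0.6115 -0.0132  0.1523] yaw 90.0 q [-0.22  0.45  0.19  1.81 -0.11  0.88  1.59] F [ 1.1 -0.1  0.9] w 0.801 gf 0.0
(0.5912, -0.3082, 0.1, 60.0) shift [ 0.0207 -0.295   0.0518] turn [0.05 0.12 5.99]
(0.5912, -0.3082, 0.1, 90.0) shift [ 0.0207 -0.295   0.0518] turn [ 0.01  0.13 -0.01]
```

Call:
servo_tool --motion '[[[0.016, -0.295, 0.04, 0, 0, 0, 0.85], [0.016, -0.295, 0.04, 0, 0, 0, 0.85], [0.016, -0.295, 0.04, 0, 0, 0, 0.85], [0.016, -0.295, 0.04, 0, 0, 0, 0.85], [0.016, -0.295, 0.04, 0, 0, 0, 0.85], [0.016, -0.295, 0.04, 0, 0, 0, 0.85], [0.016, -0.295, 0.04, 0, 0, 0, 0.85], [0.016, -0.295, 0.04, 0, 0, 0, 0.85], [0.016, -0.295, 0.04, 0, 0, 0, 0.85], [0.016, -0.295, 0.04, 0, 0, 0, 0.85], [0.016, -0.295, 0.04, 0, 0, 0, 0.85]]]'

```text
t: 6.78
eef_pos: [0.5918, -0.3061, 0.1051]
tool_rot: [0.0, -0.001, 1.0, 0.001]
contact_force: [0.2, 0.8, 0.1]
gripper_width: 0.856
grasp_force: 0.0
```

```bash
python3 go.py .5912,-.3082,.016,90; python3 - <<'E'
from station import bot
from h import *
C=[bot.read_camera(n) for n in("top","scene")]
for c in C:print(proj(c,[[.606,-.0138,.023]])[0])
s=[spot(c,proj(c,[[.606,-.0138,.023]])[0],1,7) for c in C];print(s)
ims=[]
for c in C:
    u,v=proj(c,[[.606,-.0138,.02]])[0].astype(int);ims.append(cv2.resize(c["img"][v-40:v+40,u-60:u+60],None,fx=3.3,fy=3.3,interpolation=2))
cv2.imwrite("pics/nut2.png",np.hstack(ims)[:,:,::-1])
E
```

```text
t 6.78 pos [ 0.5918 -0.3061  0.1051] yaw 90.1 q [ 0.24  0.6   0.21  1.69 -0.16  0.87  2.09] F [0.2 0.8 0.1] w 0.856 gf 0.0
(0.5912, -0.3082, 0.016, 90.0) shift [ 0.0006 -0.0023  0.0891] turn [0.02 0.   0.02]
[317.0155594  179.44194374]
[251.71103163 251.70438068]
[(array([317.73297546, 180.05720859]), np.float64(101.875)), (array([252.74096958, 252.03089354]), np.float64(82.1875))]
```

View pics/nut2.png

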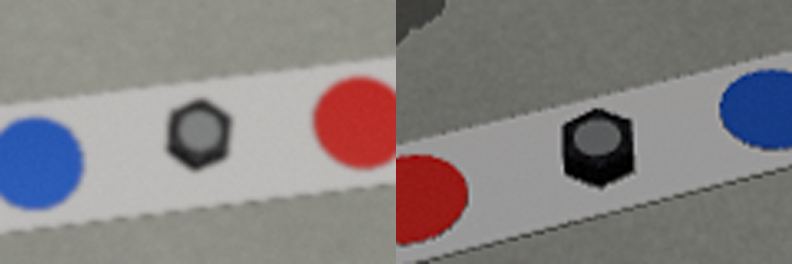

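The nut sits upright in the middle of the mat, at (317.7,180.1) top against (317.0,179.4) expected. Now the grey coupling.

Call:
servo_tool --motion '[[[0, -0.002, 0.03, 0, 0, 0, 0.85], [0, -0.002, 0.06, 0, 0, 0, 0.85], [0, -0.002, 0.08, 0, 0, 0, 0.85], [0, -0.002, 0.091, 0, 0, 0, 0.85], [0, -0.002, 0.091, 0, 0, 0, 0.85], [0, -0.002, 0.091, 0, 0, 0, 0.4], [0, -0.002, 0.091, 0, 0, 0, 0.4], [0, -0.002, 0.091, 0, 0, 0, 0.4], [0, -0.002, 0.091, 0, 0, 0, 0.4], [0, -0.002, 0.091, 0, 0, 0, 0.4], [0, -0.002, 0.091, 0, 0, 0, 0.4], [0, -0.002, 0.091, 0, 0, 0, 0.4], [0, -0.002, 0.071, 0, 0, 0, 0.4], [0, -0.002, 0.041, 0, 0, 0, 0.4], [0, -0.002, 0.011, 0, 0, 0, 0.4], [0, -0.002, 0.011, 0, 0, 0, 0.4]]]' --grip_force 45

```text
t: 8.22
eef_pos: [0.5945, -0.3123, 0.1007]
tool_rot: [0.004, 0.0, 1.0, -0.002]
contact_force: [0.6, -1.3, -1.1]
gripper_width: 0.593
grasp_force: 47.9
```

```bash
python3 go.py .6329,-.1357,.08,90
```

```text
t 8.22 pos [ 0.5945 -0.3123  0.1007] yaw 90.0 q [ 0.24  0.61  0.21  1.69 -0.16  0.85  2.09] F [ 0.6 -1.3 -1.1] w 0.593 gf 47.9
(0.6329, -0.1357, 0.08, 90.0) shift [-0.0381  0.1767  0.0203] turn [-0.05  0.1  -0.01]
```

Call:
servo_tool --motion '[[[-0.04, 0.175, 0.02, 0, 0, 0, 0.4], [-0.04, 0.175, 0.02, 0, 0, 0, 0.4], [-0.04, 0.175, 0.02, 0, 0, 0, 0.4], [-0.04, 0.175, 0.02, 0, 0, 0, 0.4], [-0.04, 0.175, 0.02, 0, 0, 0, 0.4], [-0.04, 0.175, 0.04, 0, 0, 0, 0.4], [-0.04, 0.175, 0.04, 0, 0, 0, 0.4], [-0.04, 0.175, 0.04, 0, 0, 0, 0.4], [-0.04, 0.175, 0.04, 0, 0, 0, 0.4]]]'

```text
t: 8.97
eef_pos: [0.6308, -0.1368, 0.0545]
tool_rot: [-0.0, 0.001, 1.0, -0.0]
contact_force: [0.2, -0.9, -2.4]
gripper_width: 0.596
grasp_force: 47.9
```

```bash
python3 go.py .6329,-.1357,.019,90
```

```text
t 8.97 pos [ 0.6308 -0.1368  0.0545] yaw 89.9 q [-0.02  0.64  0.19  1.77 -0.17  0.75  1.82] F [ 0.2 -0.9 -2.4] w 0.596 gf 47.9
(0.6329, -0.1357, 0.019, 90.0) shift [-0.0022  0.0011  0.0355] turn [-0.01 -0.01 -0.02]
```

Call:
servo_tool --motion '[[[-0.002, 0.001, 0.018, 0, 0, 0, 0.4], [-0.002, 0.001, 0.028, 0, 0, 0, 0.4], [-0.002, 0.001, 0.034, 0, 0, 0, 0.4], [-0.002, 0.001, 0.035, 0, 0, 0, 0.4], [-0.002, 0.001, 0.035, 0, 0, 0, 0.4], [-0.002, 0.001, 0.035, 0, 0, 0, 0.85], [-0.002, 0.001, 0.035, 0, 0, 0, 0.85], [-0.002, 0.001, 0.035, 0, 0, 0, 0.85], [-0.002, 0.001, 0.035, 0, 0, 0, 0.85], [-0.002, 0.001, 0.035, 0, 0, 0, 0.85], [-0.002, 0.001, 0.005, 0, 0, 0, 0.85], [-0.002, 0.001, -0.035, 0, 0, 0, 0.85], [-0.002, 0.001, -0.075, 0, 0, 0, 0.85], [-0.002, 0.001, -0.095, 0, 0, 0, 0.85], [-0.002, 0.001, -0.095, 0, 0, 0, 0.85]]]'

```text
t: 10.22
eef_pos: [0.6368, -0.135, 0.1553]
tool_rot: [0.005, 0.0, 1.0, -0.001]
contact_force: [0.8, 0.1, 0.2]
gripper_width: 0.85
grasp_force: 0.0
```

```bash
python3 go.py .4545,-.2482,.12,150
```

```text
t 10.22 pos [ 0.6368 -0.135   0.1553] yaw 90.0 q [-0.05  0.51  0.22  1.71 -0.14  0.93  1.8 ] F [0.8 0.1 0.2] w 0.85 gf 0.0
(0.4545, -0.2482, 0.12, 150.0) shift [ 0.1825 -0.1133  0.0336] turn [ -0.07   0.09 -12.01]
```

Call:
servo_tool --motion '[[[0.18, -0.113, 0.03, 0, 0, 24, 0.8], [0.18, -0.113, 0.03, 0, 0, 24, 0.8], [0.18, -0.113, 0.03, 0, 0, 24, 0.8], [0.18, -0.113, 0.03, 0, 0, 24, 0.8], [0.18, -0.113, 0.03, 0, 0, 24, 0.8], [0.18, -0.113, 0.03, 0, 0, 24, 0.8], [0.18, -0.113, 0.03, 0, 0, 24, 0.8], [0.18, -0.113, 0.03, 0, 0, 24, 0.8], [0.18, -0.113, 0.03, 0, 0, 24, 0.8], [0.18, -0.113, 0.03, 0, 0, 24, 0.8], [0.18, -0.113, 0.03, 0, 0, 24, 0.8], [0.18, -0.113, 0.03, 0, 0, 24, 0.8], [0.18, -0.113, 0.03, 0, 0, 24, 0.8], [0.18, -0.113, 0.03, 0, 0, 24, 0.8], [0.18, -0.113, 0.03, 0, 0, 24, 0.8], [0.18, -0.113, 0.03, 0, 0, 24, 0.8], [0.18, -0.113, 0.03, 0, 0, 24, 0.8], [0.18, -0.113, 0.03, 0, 0, 24, 0.8], [0.18, -0.113, 0.03, 0, 0, 24, 0.8], [0.18, -0.113, 0.03, 0, 0, 24, 0.8]]]'

```text
t: 11.88
eef_pos: [0.4531, -0.2469, 0.119]
tool_rot: [-0.0, 0.865, 0.501, -0.0]
contact_force: [-0.2, -0.7, -1.0]
gripper_width: 0.8
grasp_force: 0.0
```

```bash
python3 go.py .4545,-.2482,.027,-30; python3 - <<'E'
from station import bot
from h import *
C=[bot.read_camera(n) for n in("top","scene")]
P=[[.6329,-.1357,.05]]
ims=[]
for c,dk in zip(C,(0,0)):
    u,v=proj(c,P)[0];print((u,v),spot(c,(u,v),1,7))
    u,v=int(u),int(v);ims.append(cv2.resize(c["img"][v-45:v+45,u-60:u+60],None,fx=3.3,fy=3.3,interpolation=2))
c=C[1];u,v=proj(c,[[.4545,-.2482,.06]])[0].astype(int);print(u,v);ims.append(cv2.resize(c["img"][v-45:v+45,u-60:u+60],None,fx=3.3,fy=3.3,interpolation=2));ims.append(ims[-1]*0)
cv2.imwrite("pics/grey2.png",np.vstack([np.hstack(ims[:2]),np.hstack(ims[2:])])[:,:,::-1])
E
```

```text
t 11.88 pos [ 0.4531 -0.2469  0.119 ] yaw -29.8 q [-0.23  0.46  0.78  2.07 -0.46  0.78  0.31] F [-0.2 -0.7 -1. ] w 0.8 gf 0.0
(0.4545, -0.2482, 0.027, -30.0) shift [-0.0004  0.0019  0.092 ] turn [-0.    0.    0.03]
(np.float64(368.99762707973167), np.float64(169.72190115573514)) (array([367.73987603, 170.51694215]), np.float64(75.625))
(np.float64(192.78355524980557), np.float64(257.3688135792281)) (array([192.70598592, 256.84632797]), np.float64(93.1875))
146 200
```

View pics/grey2.png

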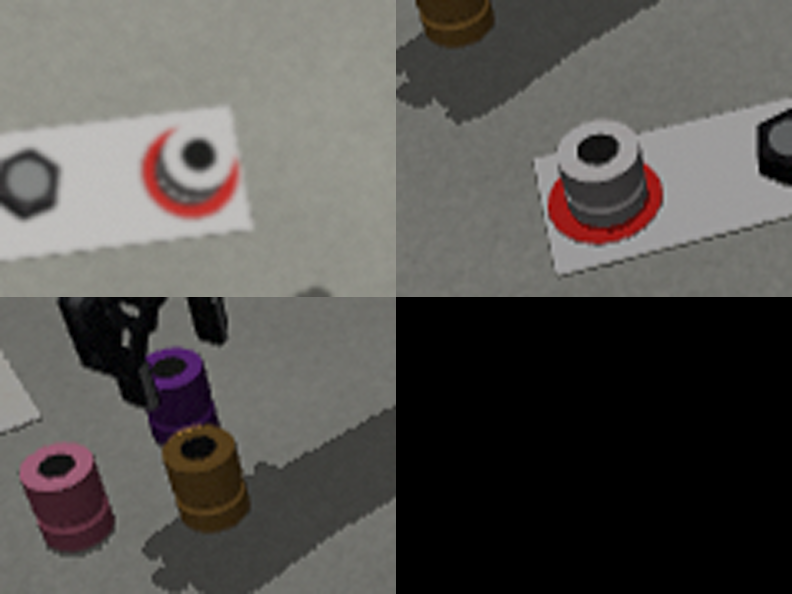

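Grey stands centred on red within about 2 mm. The gripper is above brass at (146,200) in the scene view, clear of pink and purple. Next I grasp the brass.

Call:
servo_tool --motion '[[[0, 0.002, 0.03, 0, 0, 0, 0.8], [0, 0.002, 0.06, 0, 0, 0, 0.8], [0, 0.002, 0.08, 0, 0, 0, 0.8], [0, 0.002, 0.094, 0, 0, 0, 0.8], [0, 0.002, 0.094, 0, 0, 0, 0.8], [0, 0.002, 0.094, 0, 0, 0, 0.4], [0, 0.002, 0.094, 0, 0, 0, 0.4], [0, 0.002, 0.094, 0, 0, 0, 0.4], [0, 0.002, 0.094, 0, 0, 0, 0.4], [0, 0.002, 0.094, 0, 0, 0, 0.4], [0, 0.002, 0.094, 0, 0, 0, 0.4], [0, 0.002, 0.094, 0, 0, 0, 0.4], [0, 0.002, 0.074, 0, 0, 0, 0.4], [0, 0.002, 0.044, 0, 0, 0, 0.4], [0, 0.002, 0.004, 0, 0, 0, 0.4], [0, 0.002, -0.03, 0, 0, 0, 0.4], [0, 0.002, -0.03, 0, 0, 0, 0.4]]]' --grip_force 60

```text
t: 13.4
eef_pos: [0.458, -0.2502, 0.1548]
tool_rot: [0.004, 0.866, 0.5, 0.003]
contact_force: [1.5, -0.4, -2.8]
gripper_width: 0.566
grasp_force: 63.5
```

```bash
python3 go.py .5791,.1081,.15,-30 .5,-.05,.15,-30
```

```text
t 13.4 pos [ 0.458  -0.2502  0.1548] yaw -30.0 q [-0.28  0.42  0.83  2.04 -0.41  0.85  0.27] F [ 1.5 -0.4 -2.8] w 0.566 gf 63.5
(0.5791, 0.1081, 0.15, -30.0) shift [ 0.3707 -0.0746  0.005 ] turn [ 0.11 -0.03 -0.01]
(0.5, -0.05, 0.15, -30.0) shift [ 0.1943 -0.0639  0.0047] turn [ 0.11 -0.03 -0.01]
```

Call:
servo_tool --motion '[[[0.371, -0.073, 0, 0, 0, 0, 0.4], [0.371, -0.073, 0, 0, 0, 0, 0.4], [0.371, -0.073, 0, 0, 0, 0, 0.4], [0.371, -0.073, 0, 0, 0, 0, 0.4], [0.371, -0.073, 0, 0, 0, 0, 0.4], [0.371, -0.073, 0, 0, 0, 0, 0.4], [0.371, -0.073, 0, 0, 0, 0, 0.4], [0.371, -0.073, 0, 0, 0, 0, 0.4], [0.371, -0.073, 0, 0, 0, 0, 0.4], [0.371, -0.073, 0.04, 0, 0, 0, 0.4], [0.371, -0.073, 0.08, 0, 0, 0, 0.4], [0.371, -0.073, 0.08, 0, 0, 0, 0.4], [0.371, -0.073, 0.08, 0, 0, 0, 0.4], [0.371, -0.073, 0.08, 0, 0, 0, 0.4]]]'

```text
t: 14.57
eef_pos: [0.578, 0.1087, 0.0705]
tool_rot: [0.0, 0.866, 0.499, 0.0]
contact_force: [-0.3, 0.2, -1.3]
gripper_width: 0.572
grasp_force: 64.1
```

```bash
python3 go.py .5791,.1081,.03,-30
```

```text
t 14.57 pos [0.578  0.1087 0.0705] yaw -30.1 q [-0.8   0.64  0.69  1.93 -0.57  0.78 -0.31] F [-0.3  0.2 -1.3] w 0.572 gf 64.1
(0.5791, 0.1081, 0.03, -30.0) shift [0.0001 0.0012 0.0405] turn [ 0.01 -0.   -0.02]
```

Call:
servo_tool --motion '[[[0, 0.001, 0.025, 0, 0, 0, 0.4], [0, 0.001, 0.034, 0, 0, 0, 0.4], [0, 0.001, 0.04, 0, 0, 0, 0.4], [0, 0.001, 0.04, 0, 0, 0, 0.4], [0, 0.001, 0.04, 0, 0, 0, 0.4], [0, 0.001, 0.04, 0, 0, 0, 0.8], [0, 0.001, 0.04, 0, 0, 0, 0.8], [0, 0.001, 0.04, 0, 0, 0, 0.8], [0, 0.001, 0.04, 0, 0, 0, 0.8], [0, 0.001, 0.04, 0, 0, 0, 0.8], [0, 0.001, 0.02, 0, 0, 0, 0.8], [0, 0.001, -0.02, 0, 0, 0, 0.8], [0, 0.001, -0.06, 0, 0, 0, 0.8], [0, 0.001, -0.08, 0, 0, 0, 0.8], [0, 0.001, -0.08, 0, 0, 0, 0.8]]]'

```text
t: 15.82
eef_pos: [0.5813, 0.1093, 0.154]
tool_rot: [0.001, 0.866, 0.5, 0.004]
contact_force: [0.0, -0.8, -0.2]
gripper_width: 0.799
grasp_force: 0.0
```

```bash
python3 go.py .605,.312,.06,-30 .605,.312,.06,0
```

```text
t 15.82 pos [0.5813 0.1093 0.154 ] yaw -30.0 q [-0.87  0.53  0.79  1.88 -0.47  0.92 -0.38] F [ 0.  -0.8 -0.2] w 0.799 gf 0.0
(0.605, 0.312, 0.06, -30.0) shift [ 0.1868 -0.0815  0.0947] turn [ 0.06 -0.07 -0.01]
(0.605, 0.312, 0.06, 0.0) shift [ 0.1868 -0.0815  0.0947] turn [ 0.08 -0.05 -6.01]
```

Call:
servo_tool --motion '[[[0.187, -0.08, 0.06, 0, 0, -7, 0.8], [0.187, -0.08, 0.06, 0, 0, -7, 0.8], [0.187, -0.08, 0.06, 0, 0, -7, 0.8], [0.187, -0.08, 0.06, 0, 0, -7, 0.8], [0.187, -0.08, 0.06, 0, 0, -7, 0.8], [0.187, -0.08, 0.09, 0, 0, -7, 0.8], [0.187, -0.08, 0.09, 0, 0, -7, 0.8], [0.187, -0.08, 0.09, 0, 0, -7, 0.8], [0.187, -0.08, 0.09, 0, 0, -7, 0.8], [0.187, -0.08, 0.09, 0, 0, -7, 0.8]]]'

```text
t: 16.65
eef_pos: [0.6037, 0.3093, 0.0608]
tool_rot: [0.001, 0.677, 0.736, 0.001]
contact_force: [-0.1, -0.1, 0.0]
gripper_width: 0.792
grasp_force: 0.0
```

```bash
python3 go.py .605,.312,.0,5; python3 - <<'E'
from station import bot
from h import *
C=[bot.read_camera(n) for n in("top","scene")]
s=[spot(c,proj(c,[[.579,.108,.065]])[0],1,7) for c in C];print([proj(c,[[.579,.108,.065]])[0].round(1) for c in C],s,two(C,[t[0] for t in s],.065))
ims=[]
for P in([[.58,.108,.05]],[[.605,.312,.02]]):
  for c in C:
    u,v=proj(c,P)[0].astype(int);ims.append(cv2.resize(c["img"][v-45:v+45,u-60:u+60],None,fx=3.3,fy=3.3,interpolation=2))
cv2.imwrite("pics/brass2.png",np.vstack([np.hstack(ims[:2]),np.hstack(ims[2:])])[:,:,::-1])
E
```

```text
t 16.65 pos [0.6037 0.3093 0.0608] yaw 4.8 q [-0.92  0.73  0.53  1.7  -0.47  0.84 -0.1 ] F [-0.1 -0.1  0. ] w 0.792 gf 0.0
(0.605, 0.312, 0.0, 5.0) shift [0.0026 0.0014 0.0608] turn [ 0.02  0.   -0.04]
[array([266.2, 180.9]), array([306.3, 225.1])] [(array([264.890625  , 181.39958333]), np.float64(75.0)), (array([306.15986395, 225.05357143]), np.float64(73.5))] (array([0.5779896 , 0.10931771]), array([ 0.74222291, -0.09210965,  0.65081062, -0.33655912]))
```

View pics/brass2.png

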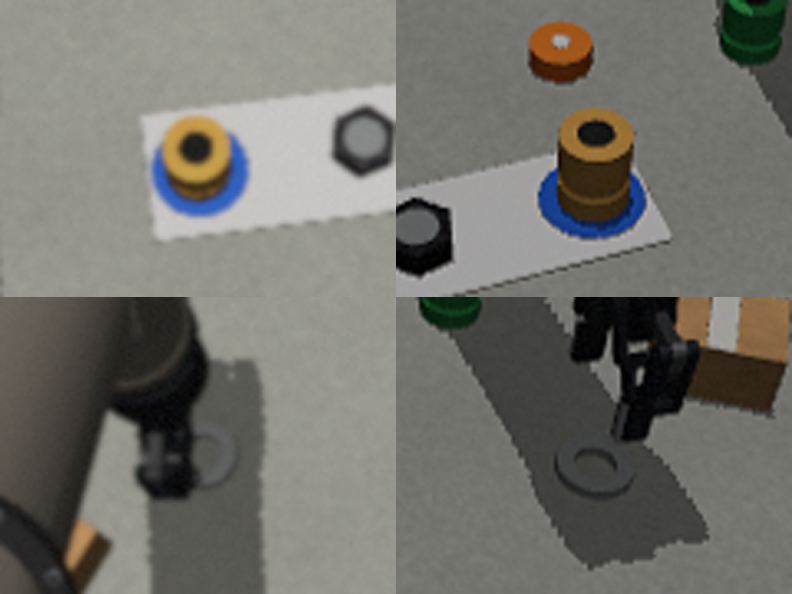

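Brass stands centred on blue at (0.578, 0.109). The ring lies below the gripper, with the carton clear. I'll go down carefully, watching the force.

Call:
servo_tool --motion '[[[0.002, 0.001, 0.03, 0, 0, 0, 0.75], [0.002, 0.001, 0.045, 0, 0, 0, 0.75], [0.002, 0.001, 0.055, 0, 0, 0, 0.75], [0.002, 0.001, 0.061, 0, 0, 0, 0.75], [0.002, 0.001, 0.061, 0, 0, 0, 0.75], [0.002, 0.001, 0.061, 0, 0, 0, 0.75]]]'

```text
t: 17.25
eef_pos: [0.6034, 0.313, -0.0015]
tool_rot: [0.0, 0.676, 0.737, -0.0]
contact_force: [-0.5, 0.0, -0.1]
gripper_width: 0.751
grasp_force: 0.0
```

```bash
python3 go.py .605,.312,.0,5; python3 - <<'E'
from station import bot
from h import *
C=[bot.read_camera("scene")]
c=C[0];u,v=proj(c,[[.605,.312,.02]])[0].astype(int)
cv2.imwrite("pics/ring1.png",cv2.resize(c["img"][v-30:v+30,u-40:u+40],None,fx=8,fy=8,interpolation=2)[:,:,::-1])
print(proj(c,[[.605,.312,.0],[.605,.312,.01],[.605+.033,.312,.0],[.605-.033,.312,0],[.605+.033,.312,.01]]).round(1)-[u-40,v-30])
E
```

```text
t 17.25 pos [ 0.6034  0.313  -0.0015] yaw 5.0 q [-0.9   0.81  0.48  1.71 -0.51  0.75 -0.07] F [-0.5  0.  -0.1] w 0.751 gf 0.0
(0.605, 0.312, 0.0, 5.0) shift [-0.0012  0.0015 -0.0015] turn [ 0.    0.   -0.01]
[[39.4 36.8]
 [40.1 33.8]
 [43.6 47.9]
 [35.3 26.3]
 [44.4 44.9]]
```

View pics/ring1.png

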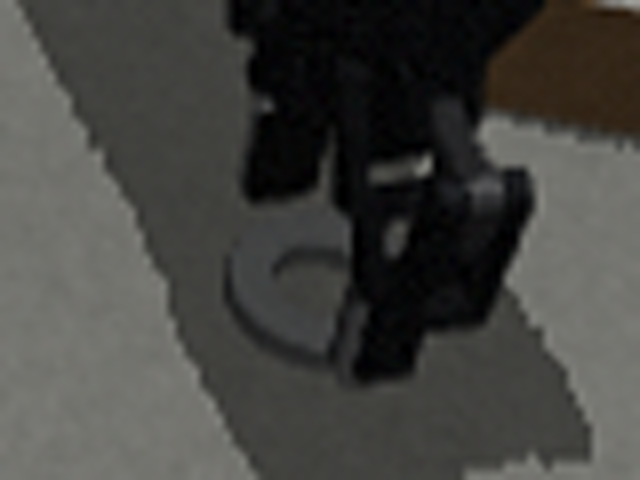

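The tip is about 4 mm above the bench beside the 10 mm ring, with no contact force. Closing and lifting.

Call:
servo_tool --motion '[[[0, 0, 0, 0, 0, 0, 0.4], [0, 0, 0, 0, 0, 0, 0.4], [0, 0, 0, 0, 0, 0, 0.4], [0, 0, 0, 0, 0, 0, 0.4], [0, 0, 0, 0, 0, 0, 0.4], [0, 0, 0, 0, 0, 0, 0.4], [0, 0, 0, 0, 0, 0, 0.4], [0, 0, -0.02, 0, 0, 0, 0.4], [0, 0, -0.05, 0, 0, 0, 0.4], [0, 0, -0.09, 0, 0, 0, 0.4], [0, 0, -0.13, 0, 0, 0, 0.4], [0, 0, -0.15, 0, 0, 0, 0.4], [0, 0, -0.15, 0, 0, 0, 0.4]]]' --grip_force 40

```text
t: 18.38
eef_pos: [0.6067, 0.3143, 0.1551]
tool_rot: [0.001, 0.676, 0.737, 0.005]
contact_force: [0.9, 0.7, 0.1]
gripper_width: 0.614
grasp_force: 42.1
```

```bash
python3 go.py .578,.1093,.12,5;  python3 - <<'E'
from station import bot
from h import *
C=[bot.read_camera(n) for n in("top","scene")]
ims=[]
for P in([[.605,.312,.15]],):
  for c in C:
    u,v=proj(c,P)[0].astype(int);ims.append(cv2.resize(c["img"][v-45:v+45,u-60:u+60],None,fx=3.3,fy=3.3,interpolation=2))
cv2.imwrite("pics/ring2.png",np.hstack(ims[:2])[:,:,::-1])
E
```

```text
t 18.38 pos [0.6067 0.3143 0.1551] yaw 5.0 q [-0.97  0.62  0.6   1.64 -0.4   0.99 -0.15] F [0.9 0.7 0.1] w 0.614 gf 42.1
(0.578, 0.1093, 0.12, 5.0) shift [-0.2019 -0.0467  0.0337] turn [ 0.11 -0.05 -0.01]
```

View pics/ring2.png

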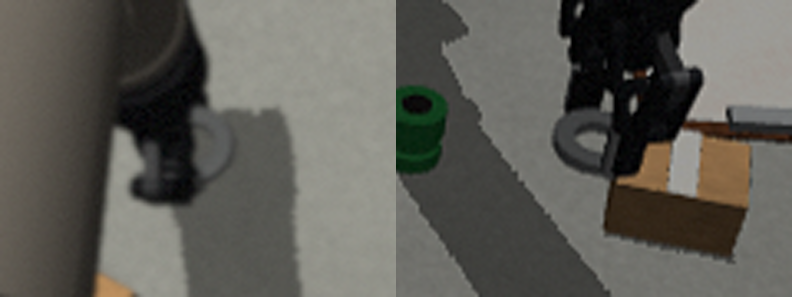

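Ring held level and centred in the pads. Moving over the brass.

Call:
servo_tool --motion '[[[-0.201, -0.045, 0, 0, 0, 0, 0.4], [-0.201, -0.045, 0, 0, 0, 0, 0.4], [-0.201, -0.045, 0, 0, 0, 0, 0.4], [-0.201, -0.045, 0, 0, 0, 0, 0.4], [-0.201, -0.045, 0, 0, 0, 0, 0.4], [-0.201, -0.045, 0.02, 0, 0, 0, 0.4], [-0.201, -0.045, 0.05, 0, 0, 0, 0.4], [-0.201, -0.045, 0.06, 0, 0, 0, 0.4], [-0.201, -0.045, 0.06, 0, 0, 0, 0.4], [-0.201, -0.045, 0.06, 0, 0, 0, 0.4], [-0.201, -0.045, 0.06, 0, 0, 0, 0.4]]]'

```text
t: 19.4
eef_pos: [0.5764, 0.1096, 0.0889]
tool_rot: [0.0, 0.675, 0.738, 0.0]
contact_force: [1.3, 0.6, -0.6]
gripper_width: 0.607
grasp_force: 42.3
```

```bash
python3 go.py .578,.1093,.0645,5
```

```text
t 19.4 pos [0.5764 0.1096 0.0889] yaw 5.0 q [-0.72  0.57  0.57  1.92 -0.43  0.78  0.18] F [ 1.3  0.6 -0.6] w 0.607 gf 42.3
(0.578, 0.1093, 0.0645, 5.0) shift [-0.0004  0.0015  0.0244] turn [0.01 0.   0.01]
```

Call:
servo_tool --motion '[[[0, 0.002, 0.012, 0, 0, 0, 0.4], [0, 0.002, 0.02, 0, 0, 0, 0.4], [0, 0.002, 0.024, 0, 0, 0, 0.4], [0, 0.002, 0.0245, 0, 0, 0, 0.4], [0, 0.002, 0.0245, 0, 0, 0, 0.4], [0, 0.002, 0.0245, 0, 0, 0, 0.4]]]'

```text
t: 19.9
eef_pos: [0.5781, 0.1098, 0.065]
tool_rot: [-0.0, 0.676, 0.737, 0.001]
contact_force: [-4.9, 0.9, 13.5]
gripper_width: 0.606
grasp_force: 43.8
```

```bash
python3 go.py .578,.1093,.0635,5
```

```text
t 19.9 pos [0.5781 0.1098 0.065 ] yaw 5.0 q [-0.7   0.6   0.55  1.92 -0.46  0.74  0.2 ] F [-4.9  0.9 13.5] w 0.606 gf 43.8
(0.578, 0.1093, 0.0635, 5.0) shift [-0.0005 -0.0002  0.0015] turn [ 0.   -0.02  0.  ]
```

Contact at 13 N, so the ring sits on the brass. Release and lift.

Call:
servo_tool --motion '[[[0, 0, 0, 0, 0, 0, 0.8], [0, 0, 0, 0, 0, 0, 0.8], [0, 0, 0, 0, 0, 0, 0.8], [0, 0, 0, 0, 0, 0, 0.8], [0, 0, 0, 0, 0, 0, 0.8], [0, 0, -0.02, 0, 0, 0, 0.8], [0, 0, -0.05, 0, 0, 0, 0.8], [0, 0, -0.08, 0, 0, 0, 0.8], [0, 0, -0.1, 0, 0, 0, 0.8], [0, 0, -0.1, 0, 0, 0, 0.8]]]'

```text
t: 20.73
eef_pos: [0.5806, 0.1094, 0.168]
tool_rot: [0.002, 0.676, 0.737, 0.003]
contact_force: [0.1, 0.0, 0.4]
gripper_width: 0.799
grasp_force: 0.0
```

```bash
python3 go.py .435,.1055,.07,5 .4355,.1055,.1,90 .4355,.1055,.1,45
```

```text
t 20.73 pos [0.5806 0.1094 0.168 ] yaw 5.0 q [-0.78  0.47  0.64  1.86 -0.35  0.92  0.12] F [0.1 0.  0.4] w 0.799 gf 0.0
(0.435, 0.1055, 0.07, 5.0) shift [ 0.0086 -0.1461  0.097 ] turn [ 0.08 -0.02 -0.01]
(0.4355, 0.1055, 0.1, 90.0) shift [ 0.0086 -0.1454  0.067 ] turn [  0.08   0.04 -17.01]
(0.4355, 0.1055, 0.1, 45.0) shift [ 0.0086 -0.1454  0.067 ] turn [ 0.08  0.01 -8.01]
```

```bash
python3 - <<'E'
from station import bot
from h import *
C=[bot.read_camera(n) for n in("top","scene")]
uv=[]
for c,seed in zip(C,((262,245),(296,200))):
    hsv=cv2.cvtColor(c["img"],cv2.COLOR_RGB2HSV);h,s,v=[hsv[...,i].astype(int) for i in range(3)]
    x,y=seed;r=16;S=np.s_[y-r:y+r+1,x-r:x+r+1]
    m=((h[S]<25)&(s[S]>110)).astype(np.uint8);hull=cen(np.argwhere(m)[:,::-1]+[x-r,y-r])
    top=m*(v[S]>.6*v[S][m>0].max());ht=cen(np.argwhere(top)[:,::-1]+[x-r,y-r])
    print(hull[:2],"top face",ht[:2],"model",model(c,.435,.1055,.048,0,.02)[:2],proj(c,[[.435,.1055,.02]]))
    uv.append((hull[0],ht[0]))
f=lambda p:np.concatenate([model(c,*p,.048,0,.02)[0]-b[0] for c,b in zip(C,uv)]);R=least_squares(f,[.435,.105]);print(R.x,R.fun)
print(two(C,[u[1] for u in uv],.02))
ims=[]
for c in C:
    u,v=proj(c,[[.578,.109,.07]])[0].astype(int);ims.append(cv2.resize(c["img"][v-45:v+45,u-60:u+60],None,fx=3.3,fy=3.3,interpolation=2))
cv2.imwrite("pics/stack1.png",np.hstack(ims)[:,:,::-1])
E
```

```text
(array([265.44983819, 243.22437972]), 154.5) top face (array([266.39099859, 242.85372714]), 118.5) model (array([262.33443344, 244.60351009]), 334.36349535756744) [[262.20226731 244.00254957]]
(array([295.51639833, 200.11926058]), 279.5) top face (array([295.13828689, 197.54385965]), 161.5) model (array([296.27943441, 199.95739701]), 312.43694788310677) [[296.35685408 196.87496739]]
[0.43783657 0.10108049] [-1.17715657  0.37555093 -0.86527999  0.72548893]
(array([0.43836848, 0.09884547]), array([-1.28588777, -0.00162062, -1.29533739,  0.42356569]))
```

View pics/stack1.png

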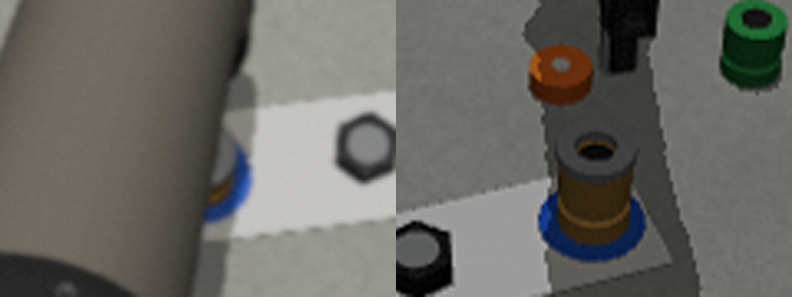

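The ring is seated, centred on the brass. The arm hides the cap in the top view, so I'll redo the cap from the first pictures.

```bash
python3 - <<'E'
from h import *
C=[dict(np.load(f"{n}0.npz")) for n in("top","scene")]
uv=[]
for c,seed in zip(C,((262,245),(296,200))):
    hsv=cv2.cvtColor(c["img"],cv2.COLOR_RGB2HSV);h,s,v=[hsv[...,i].astype(int) for i in range(3)]
    x,y=seed;r=14;S=np.s_[y-r:y+r+1,x-r:x+r+1]
    m=((h[S]<25)&(s[S]>90)).astype(np.uint8);q=cen(np.argwhere(m)[:,::-1]+[x-r,y-r]);print(q[:2]);uv.append(q[0])
f=lambda p:np.concatenate([model(c,*p,.048,0,.02)[0]-b for c,b in zip(C,uv)]);R=least_squares(f,[.435,.105]);print(R.x,R.fun)
E
python3 go.py .4355,.1055,.08,5
```

```text
(array([262.04345435, 244.60451045]), 303.0)
(array([295.38365897, 200.116045  ]), 281.5)
[0.43499997 0.10499994] [ 0.49753837  0.01676058  0.69564926 -0.14453734]
t 20.83 pos [0.5782 0.1095 0.1642] yaw 5.0 q [-0.78  0.47  0.64  1.87 -0.35  0.92  0.12] F [ 0.4  0.5 -0.8] w 0.804 gf 0.0
(0.4355, 0.1055, 0.08, 5.0) shift [ 0.0083 -0.1426  0.0841] turn [ 0.01 -0.01  0.  ]
```

Call:
servo_tool --motion '[[[0.008, -0.143, 0, 0, 0, 0, 0.8], [0.008, -0.143, 0, 0, 0, 0, 0.8], [0.008, -0.143, 0, 0, 0, 0, 0.8], [0.008, -0.143, 0.02, 0, 0, 0, 0.8], [0.008, -0.143, 0.06, 0, 0, 0, 0.8], [0.008, -0.143, 0.1, 0, 0, 0, 0.8], [0.008, -0.143, 0.11, 0, 0, 0, 0.8], [0.008, -0.143, 0.11, 0, 0, 0, 0.8], [0.008, -0.143, 0.11, 0, 0, 0, 0.8]]]'

```text
t: 21.58
eef_pos: [0.4346, 0.1041, 0.0538]
tool_rot: [-0.0, 0.676, 0.737, -0.001]
contact_force: [0.9, 0.4, 0.8]
gripper_width: 0.799
grasp_force: 0.0
```

```bash
python3 go.py .435,.105,.003,5;  python3 - <<'E'
from station import bot
from h import *
c=bot.read_camera("scene")
u,v=proj(c,[[.435,.105,.03]])[0].astype(int)
cv2.imwrite("pics/cap1.png",cv2.resize(c["img"][v-40:v+40,u-50:u+50],None,fx=6,fy=6,interpolation=2)[:,:,::-1])
E
```

```text
t 21.58 pos [0.4346 0.1041 0.0538] yaw 4.9 q [-0.83  0.44  0.55  2.25 -0.44  0.55  0.15] F [0.9 0.4 0.8] w 0.799 gf 0.0
(0.435, 0.105, 0.003, 5.0) shift [0.0009 0.0005 0.0508] turn [-0.02  0.01 -0.01]
```

View pics/cap1.png

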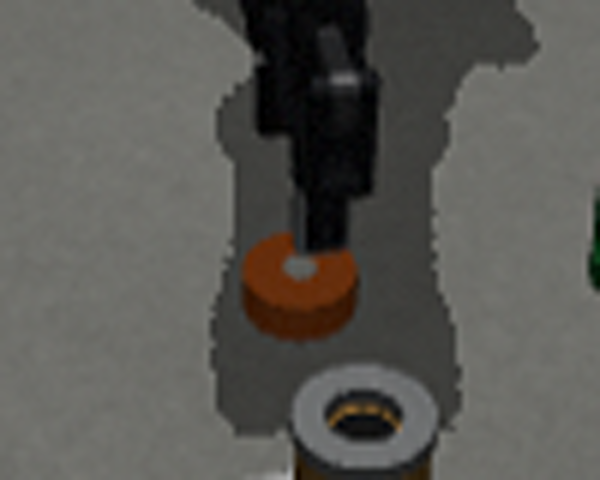

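The fingers line up over the cap, whose dot is at about (300,267) in the crop, and the green coupling is clear. Grasp next.

Call:
servo_tool --motion '[[[0.001, 0, 0.025, 0, 0, 0, 0.8], [0.001, 0, 0.04, 0, 0, 0, 0.8], [0.001, 0, 0.051, 0, 0, 0, 0.8], [0.001, 0, 0.051, 0, 0, 0, 0.8], [0.001, 0, 0.051, 0, 0, 0, 0.3], [0.001, 0, 0.051, 0, 0, 0, 0.3], [0.001, 0, 0.051, 0, 0, 0, 0.3], [0.001, 0, 0.051, 0, 0, 0, 0.3], [0.001, 0, 0.051, 0, 0, 0, 0.3], [0.001, 0, 0.051, 0, 0, 0, 0.3], [0.001, 0, 0.051, 0, 0, 0, 0.3], [0.001, 0, 0.03, 0, 0, 0, 0.3], [0.001, 0, 0, 0, 0, 0, 0.3], [0.001, 0, -0.04, 0, 0, 0, 0.3], [0.001, 0, -0.08, 0, 0, 0, 0.3], [0.001, 0, -0.1, 0, 0, 0, 0.3], [0.001, 0, -0.1, 0, 0, 0, 0.3], [0.001, 0, -0.1, 0, 0, 0, 0.3]]]' --grip_force 30

```text
t: 23.13
eef_pos: [0.4355, 0.1066, 0.1557]
tool_rot: [0.0, 0.675, 0.737, 0.002]
contact_force: [-0.2, -0.3, 0.0]
gripper_width: 0.543
grasp_force: 31.5
```

```bash
python3 go.py .578,.1095,.11,5;  python3 - <<'E'
from station import bot
from h import *
C=[bot.read_camera(n) for n in("top","scene")]
c=C[1];s=spot(c,proj(c,[[.578,.1095,.075]])[0],1,6);print(s,ray(c,s[0],.065),proj(c,[[.578,.1095,.075]]))
ims=[]
for c in C:
    u,v=proj(c,[[.5,.109,.13]])[0].astype(int);ims.append(cv2.resize(c["img"][v-50:v+50,u-60:u+60],None,fx=3.3,fy=3.3,interpolation=2))
cv2.imwrite("pics/cap2.png",np.hstack(ims)[:,:,::-1])
E
```

```text
t 23.13 pos [0.4355 0.1066 0.1557] yaw 5.0 q [-1.01  0.24  0.74  2.19 -0.24  0.78 -0.03] F [-0.2 -0.3  0. ] w 0.543 gf 31.5
(0.578, 0.1095, 0.11, 5.0) shift [-0.0097  0.142   0.0462] turn [ 0.04 -0.04  0.  ]
(array([306.42648992, 221.90545574]), np.float64(71.3125)) [0.56931479 0.10971799 0.065     ] [[307.06232498 221.43441998]]
```

View pics/cap2.png

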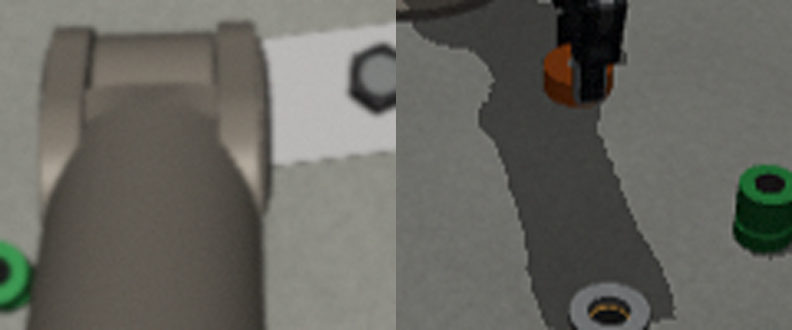

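Cap held level, ring still in place. Moving over the stack.

Call:
servo_tool --motion '[[[-0.01, 0.142, 0, 0, 0, 0, 0.3], [-0.01, 0.142, 0, 0, 0, 0, 0.3], [-0.01, 0.142, 0, 0, 0, 0, 0.3], [-0.01, 0.142, 0, 0, 0, 0, 0.3], [-0.01, 0.142, 0.02, 0, 0, 0, 0.3], [-0.01, 0.142, 0.045, 0, 0, 0, 0.3], [-0.01, 0.142, 0.05, 0, 0, 0, 0.3], [-0.01, 0.142, 0.05, 0, 0, 0, 0.3], [-0.01, 0.142, 0.05, 0, 0, 0, 0.3], [-0.01, 0.142, 0.05, 0, 0, 0, 0.3]]]'

```text
t: 24.07
eef_pos: [0.5774, 0.1081, 0.1046]
tool_rot: [0.0, 0.676, 0.737, 0.0]
contact_force: [0.4, 0.8, 0.4]
gripper_width: 0.543
grasp_force: 31.5
```

```bash
python3 go.py .578,.1105,.0785,5
```

```text
t 24.07 pos [0.5774 0.1081 0.1046] yaw 5.0 q [-0.76  0.56  0.63  1.91 -0.44  0.81  0.2 ] F [0.4 0.8 0.4] w 0.543 gf 31.5
(0.578, 0.1105, 0.0785, 5.0) shift [0.0023 0.0008 0.0261] turn [ 0.01 -0.   -0.  ]
```

Call:
servo_tool --motion '[[[0.002, 0.001, 0.012, 0, 0, 0, 0.3], [0.002, 0.001, 0.02, 0, 0, 0, 0.3], [0.002, 0.001, 0.025, 0, 0, 0, 0.3], [0.002, 0.001, 0.026, 0, 0, 0, 0.3], [0.002, 0.001, 0.026, 0, 0, 0, 0.3], [0.002, 0.001, 0.026, 0, 0, 0, 0.3]]]'

```text
t: 24.57
eef_pos: [0.5777, 0.111, 0.0787]
tool_rot: [-0.001, 0.676, 0.737, 0.001]
contact_force: [-4.9, 1.3, 12.7]
gripper_width: 0.542
grasp_force: 34.1
```

```bash
python3 go.py
```

```text
t 24.57 pos [0.5777 0.111  0.0787] yaw 5.0 q [-0.74  0.6   0.6   1.92 -0.47  0.77  0.22] F [-4.9  1.3 12.7] w 0.542 gf 34.1
```

Call:
servo_tool --motion '[[[0, 0, 0, 0, 0, 0, 0.8], [0, 0, 0, 0, 0, 0, 0.8], [0, 0, 0, 0, 0, 0, 0.8], [0, 0, 0, 0, 0, 0, 0.8], [0, 0, 0, 0, 0, 0, 0.8], [0, 0, -0.02, 0, 0, 0, 0.8], [0, 0, -0.05, 0, 0, 0, 0.8], [0, 0, -0.09, 0, 0, 0, 0.8], [0, 0, -0.13, 0, 0, 0, 0.8], [0.04, 0, -0.15, 0, 0, 0, 0.8], [0.08, 0, -0.15, 0, 0, 0, 0.8], [0.12, 0, -0.15, 0, 0, 0, 0.8], [0.16, 0, -0.15, 0, 0, 0, 0.8], [0.2, 0, -0.15, 0, 0, 0, 0.8], [0.24, 0, -0.15, 0, 0, 0, 0.8], [0.25, 0, -0.15, 0, 0, 0, 0.8], [0.25, 0, -0.15, 0, 0, 0, 0.8]]]'

```text
t: 25.98
eef_pos: [0.554, 0.365, 0.2266]
tool_rot: [-0.001, 0.673, 0.74, -0.0]
contact_force: [-0.6, -0.6, -1.3]
gripper_width: 0.804
grasp_force: 0.0
```

```bash
python3 go.py;  python3 - <<'E'
from station import bot
from h import *
C=[bot.read_camera(n) for n in("top","scene")]
G=[(.578,.1095,.095),(.578,.1095,.07),(.606,-.0138,.02)]
for c in C:print(proj(c,G).round(1))
ims=[]
for n,c in zip("ts",C):
    u,v=proj(c,[[.6,.02,.05]])[0].astype(int);ims.append(cv2.resize(c["img"][v-75:v+75,u-100:u+100],None,fx=2,fy=2,interpolation=2) if 0 else cv2.resize(c["img"][v-60:v+60,u-20 if n=="s" else u-100:u+100 if n=="s" else u+20],None,fx=3.3,fy=3.3,interpolation=2));print(u,v)
cv2.imwrite("pics/end.png",np.hstack(ims)[:,:,::-1])
E
```

```text
t 25.98 pos [0.554  0.365  0.2266] yaw 5.4 q [-1.14  0.53  0.67  1.62 -0.36  1.11 -0.27] F [-0.6 -0.6 -1.3] w 0.804 gf 0.0
[[265.2 177.6]
 [265.5 180.7]
 [316.9 179.8]]
[[307.4 214.7]
 [307.  223.1]
 [251.8 252.6]]
303 177
266 239
```

View pics/end.png

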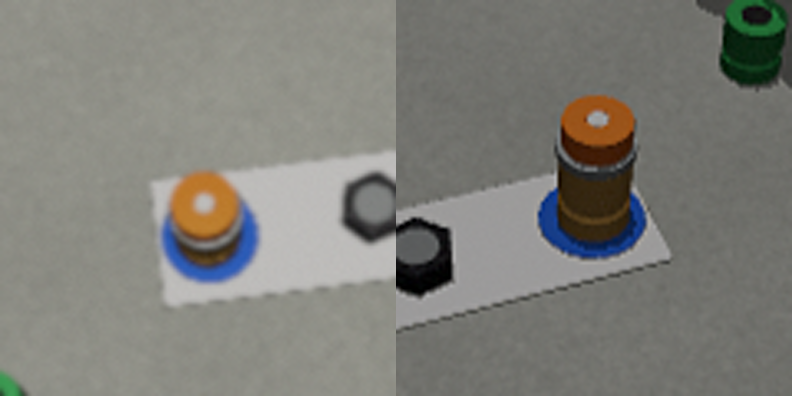

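The stack is upright and centred: the cap dot is at (264.8,178.5) top and (307.2,215.4) scene, within 1 px of prediction. Green is undisturbed. Handing in.

```bash
python3 -c "
from station import bot
print(bot.hand_in())"
```

```text
the job is handed in; nothing more can be done
None
```

I laid out the whole order and handed it in at about 26 s. In the last pictures of each, all five parts stood upright within about 2 mm of their places, and the gripper stayed clear of the green coupling and the carton; the hand-in gave no verdict.

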